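# Slide the universal remote off the turntable into its sloped charging cradle

### The arm

A 6-joint arm with a two-finger parallel gripper is mounted at the origin on the work surface. World frame = base frame: x ahead of the robot, y to its left, z up, the work surface at z = 0. Lengths are in m, angles in rad, forces in N, time in s.
With the tool pointing down it reaches from about 0.35 to 0.775 m from the base axis. Payload 7.3 kg.
Tool frame: the origin (TCP) lies on the front face of the gripper's body, between the roots of the fingers; the fingertips stand ahead of it and the grasp point (between the pads) lies 47 mm ahead of it (finger_overhang is the z of the fingertips in the tool frame, in m); z points along the fingers, y is the line along which they close (so a half turn about z gives the same grasp; the last joint's range is limited). The gripper opens to 92 mm and grips with 3 to 60 N. Pads are 19 mm wide; open, the fingers measure 130 mm over their backs; the gripper's body (75 mm by 190 mm) begins 47 mm behind the grasp point.
Start: joints at [-1.301, 0.342, 1.524, -0, 1.275, -0.146], TCP at [0.212, -0.48, 0.292] pointing down, gripper open.
Joint ranges: [-2.53, 2.53], [-0.77, 2.02], [0.04, 2.7], [-1, 4.14], [0.28, 2.66], [-3.11, 3.11]. Speed limits (rad/s): [2.57, 2.57, 3.14, 3.14, 3.14, 3.14].

### API

Orientations are given as [roll, pitch, yaw] about the fixed x, y, z axes, in that order (R = Rz(yaw) Ry(pitch) Rx(roll)).
In Python, from cell import * gives the robot as it stands. The module is installed in compiled form; this text tells all that it offers.
- The arm moves only by the tool arm_command, never from a script. Its argument "series" is a list of rows, each an object of numbers: "x", "y", "z": the shift along the tool's x, y, z in mm; "rx", "ry", "rz": the turn, a rotation vector about the tool's x, y, z in degrees. A call has 1 to 20 rows; each row is the pose to reach, as a shift and turn from the pose commanded when the call began, along the tool's axes at that moment; what a row does not reach only later rows make up. A row lasts 1/10 s, in which the tool goes at most 50 mm and 8.59 degrees, less where a joint would pass 70% of its speed; a pose out of reach is approached as far as the arm can. A call with a gripper value outside its range is refused whole. "hand" is the finger opening in mm, from 0 to 91.8, set as the call begins (left out, the last holds). The fingers move at their own pace and stop on an object; "squeeze" is the grip in N (left out, the last holds). Time passes only in rows, so rows that repeat a pose let the fingers close. It gives the time, the measured TCP pose, the force, the opening and the grip force at its end, in the units of the state.
- observe(): the state, without advancing time (a new reading comes with each control period).
- read_camera(name): name is "scene" or "top"; returns a dict with "pixels" (384x512x3 uint8, blue, green, red), "K" (3x3 intrinsics, pixels), "rvec" (rotation vector, rad) and "tvec" (3), from world to camera coordinates, as OpenCV has them. Camera axes: x right, y down, z forward; pixel columns grow to the right and rows downward; lengths in m; the calibration is good to about 2 mm. A picture is of the moment at which its call begins. There is no depth.
- hand_in(): hands the job in; it is judged then, once.
Trained networks look in a picture, given as the dict that the camera call returned (one of the last four; its "shot" number tells which), for a name from the list of things; names that differ only in an ending like _2 or _b are one class to them, and where a whole thing is asked for, a point or a joint stands for the part that bears it (a point fixed in the world has none). Each returns a list of dicts, best first, with "confidence" (0 to 1); they miss things now and then, are a little off and sometimes report something else, mostly with a low value. They report only what shows in the picture. A call takes as long as a camera call. They do not tell look-alikes from the thing itself.
- boxes_of(picture, query): "point" ([x, y, z] in m, in world coordinates, good to about 4 mm: the middle of the surface that is visible of it).
- trace(picture, query): "pixels" (384x512 bool, what is visible of it).
- mark_of(picture, query): "point" ([x, y, z] in m, in world coordinates, good to about 4 mm: a listed point, or the origin of a listed thing).
The state is a dict: "time": time; "qpos": joint angles; "qvel": joint speeds; "joint_efforts": joint torques, N m; "tool_pos": TCP position; "tool_rot": TCP orientation; "contact_force": force on the tool from outside, world axes, zero at the start; "torque": the same for the moment, N m; "opening": finger opening in m; "grip_force": force on a finger pad.
Only numpy, scipy, OpenCV 4.12 (cv2) and the standard library are available. Lean on these libraries where they do the work, as an engineer would, in place of code of your own. Each camera call takes 0.05 s, during which the arm holds its last target. There are 200 camera calls.

### The job

Bring the broad black universal remote round on the turntable and slide it off onto the narrow sloped rail of the charging cradle, then ease it down against the sprung toe until its rear end drops in behind the heel ridge and it lies flat, straight and fairly central on the rail. Press gently on the toe, do not ram it; keep the slim remote and the little dish upright on the turntable, and leave the carafe and the ring box alone. Finish with the hand clear.

Things in the scene. Friction and masses are not known exactly. Their poses are not given: they have to be found in the camera images.
- remote: broad black universal remote, a block 165 (x) x 92 (y) x 26 mm, 0.24 to 0.38 kg, glass screen to +x, grey keys to -x; too broad to grip, so it is pushed. Starts flat on the turntable, centre within 11 mm of its axis, x up to 0.8 rad off the cradle's x. Origin: centre of underside, z up. Either end may go in first.
- turntable: raised smoked-plastic turntable: fixed foot, flat rimless platter 320 mm across, top 75 mm above the marble. Origin: on its axis at the marble. The platter turns freely (0.03 N m friction, stays where left): pushing the remote sideways near an end turns platter and all on it together; a sideways push abreast of the axis slides the remote on the platter.
- cradle: fixed brown wooden charging cradle. Origin: on the marble below the heel ridge's inner (downhill) face, centre line, 194 to 202 mm from the turntable's axis. x: level, straight away from that axis, the rail's downhill direction. The rail, 40 mm wide on a 24 mm web, stands free above a base plate 8 mm high, 100 mm wide: fingers may dip beside it.
- ridge (a point): middle of the top edge of the heel ridge (40 mm wide, 6 mm thick, 6 mm high) across the rail's uphill end: 72.5 mm above the marble, 2.5 mm below the platter's top, with an open gap of 26 to 36 mm to the platter. A remote pushed off the platter slides over the ridge and tips nose-down onto the rail when its middle passes it. Fingers may dip into the gap.
- deck: the rail, falling 15 degrees. Origin: on its upper surface where the centre of a seated remote's underside lies, 82.5 mm downhill of the ridge's inner face, 43.8 mm above the marble. x down the slope, y across, z square to the rail. Seated, the remote's origin and z agree with these (a few mm downhill is fine); with its rear still on the ridge it is pitched 2 degrees steeper.
- shoe: sprung toe, a grey block 44 mm across, 18 high, 8 thick, sliding downhill on the rail: preload 1.8 N, 0.6 N/mm, 14 mm to a hard stop. Origin: foot of its uphill face, at rest 160 mm from the ridge, so the remote must press it in 5 mm (5 N, plus 3 N friction) to clear the ridge. The rear end can hang by friction on the pusher: stroke down its rear face while pushing.
- slim_remote: slim silver remote, 130 x 34 x 12 mm, lying on the platter beside the black remote, parallel to it, with its centre 110 mm to the black one's +y side. Origin: centre of its underside. Bystander.
- dish: white ceramic thimble-sized dish, 40 mm across, 22 mm high, on the platter beside the key end of the black remote, its centre 110 mm to the black one's -y side. Origin: centre of its underside. Bystander.
- carafe: empty glass carafe, 94 mm across, 230 mm high, on the marble left of the turntable. Origin: centre of its underside. Bystander.
- ring_box: closed wooden ring box, 85 x 85 x 60 mm, on the marble to the right. Origin: centre of its underside. Bystander.
Things that resemble listed ones, but are neither listed nor needed, are in the scene too. Of the things that look like the cradle, the largest one is meant.

How it is judged:
By the outcome, as a careful person would: the job done as asked, in the order asked, and still so for the second after the job is handed in, with the robot touching nothing.
It also fails if it takes over 69 s, if anything falls off the work surface, if the arm or the gripper's body presses on something with over 40 N, if the wrist force passes 120 N, or if a joint passes its speed limit or range.

## Working session

There is one attempt and no reset: what is moved stays moved. The work goes in short steps, Python scripts to look and compute and a tool call to move; the robot and the scene stay as the last step left them, time stands still between calls to the robot, and variables do not carry over. Pictures are saved under pics/ and viewed, at most 10 in all, crops included, and the job is handed in when it is done.

Besides the shell and the picture viewer there is one more tool, called by a JSON object that holds its "api" and its "payload". arm_command: Moves the arm, as the interface text tells. Its arguments: {"type":"object","properties":{"series":{"type":"array"},"hand":{"type":"number"},"squeeze":{"type":"number"}},"required":["series"]}

```bash
mkdir -p pics; cat > h.py <<'E'
from cell import *
import numpy as np, cv2
from scipy.spatial.transform import Rotation as R
def shot(n): return read_camera(n)
def proj(p,P):
    return cv2.projectPoints(np.float64(P).reshape(-1,3),p['rvec'],p['tvec'],p['K'],None)[0].reshape(-1,2)
def unproj(p,uv,z):
    Rm=cv2.Rodrigues(p['rvec'])[0]; t=np.array(p['tvec']).ravel()
    uv=np.float64(uv).reshape(-1,2); d=np.c_[uv,np.ones(len(uv))]@np.linalg.inv(p['K']).T@Rm
    c=-Rm.T@t
    return c+d*((z-c[2])/d[:,2])[:,None]
E
cat > a.py <<'E'
from h import *
s=observe(); print({k:np.round(v,3) for k,v in s.items()})
for n in('scene','top'):
    p=shot(n); cv2.imwrite(f'pics/{n}0.png',p['pixels'])
    print(n,'cam at',(-cv2.Rodrigues(p['rvec'])[0].T@np.ravel(p['tvec'])).round(3))
    for q in('remote','turntable','cradle','ridge','deck','shoe','slim_remote','dish','carafe','ring_box'):
        print(q,[(np.round(d['point'],3).tolist(),round(d['confidence'],2),proj(p,d['point']).round().astype(int).tolist()[0]) for d in mark_of(p,q)[:4]])
try: print(finger_overhang)
except Exception as e: print(e)
E
python3 a.py
```

```text
{'time': np.float64(0.0), 'qpos': array([-1.301,  0.343,  1.525, -0.   ,  1.275, -0.146]), 'qvel': array([-0.   , -0.002, -0.   , -0.001, -0.   , -0.001]), 'joint_efforts': array([ 1.0000e-03, -4.3124e+01, -2.4422e+01,  7.2000e-02,  5.6000e-02,
       -0.0000e+00]), 'tool_pos': array([ 0.212, -0.48 ,  0.292]), 'tool_rot': array([-3.14 , -0.   ,  0.416]), 'contact_force': array([ 0.056, -0.652,  0.451]), 'torque': array([ 0.018,  0.017, -0.016]), 'grip_force': np.float64(0.0), 'opening': np.float64(0.092)}
scene cam at [ 0.832 -0.531  0.935]
remote [([0.581, 0.19, 0.07], 0.63, [285, 152])]
turntable [([0.583, 0.195, 0.0], 0.65, [285, 166])]
cradle [([0.538, -0.003, 0.001], 0.8, [243, 211]), ([0.354, -0.071, -0.003], 0.76, [175, 208]), ([0.766, -0.063, 0.001], 0.56, [313, 259])]
ridge [([0.352, -0.068, 0.047], 0.98, [172, 197]), ([0.768, -0.066, 0.048], 0.68, [315, 252]), ([0.539, 0.001, 0.072], 0.64, [243, 195])]
deck [([0.743, -0.114, 0.032], 0.78, [298, 267]), ([0.519, -0.082, 0.041], 0.55, [223, 223]), ([0.499, -0.153, 0.025], 0.27, [205, 245])]
shoe [([0.499, -0.155, 0.027], 0.54,
[... 511 characters left out ...]
065, -0.001], 0.7, [273, 127])]
ridge [([0.768, -0.067, 0.05], 0.87, [275, 119]), ([0.539, 0.007, 0.072], 0.68, [251, 201]), ([0.358, -0.066, 0.055], 0.65, [281, 271])]
deck [([0.74, -0.114, 0.03], 0.96, [292, 131]), ([0.523, -0.077, 0.045], 0.76, [282, 207]), ([0.326, -0.114, 0.034], 0.74, [298, 283])]
shoe [([0.717, -0.16, 0.018], 0.6, [308, 140]), ([0.501, -0.15, 0.024], 0.59, [308, 216]), ([0.299, -0.164, 0.017], 0.37, [317, 292])]
slim_remote [([0.678, 0.235, 0.075], 0.88, [163, 150]), ([0.502, -0.152, 0.024], 0.57, [309, 216])]
dish [([0.462, 0.197, 0.076], 0.45, [176, 232])]
carafe [([0.522, 0.467, -0.001], 0.76, [84, 214])]
ring_box [([0.535, -0.459, 0.003], 0.67, [416, 202])]
0.0655
```

```bash
python3 -c "
import cv2
a=cv2.imread('pics/scene0.png');b=cv2.imread('pics/top0.png')
cv2.imwrite('pics/s1.png',cv2.resize(a[60:320,100:420],(800,650))[:600]);cv2.imwrite('pics/t1.png',cv2.resize(b[80:320,60:380],(800,600)))"
```

```text
(no output)
```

View pics/s1.png

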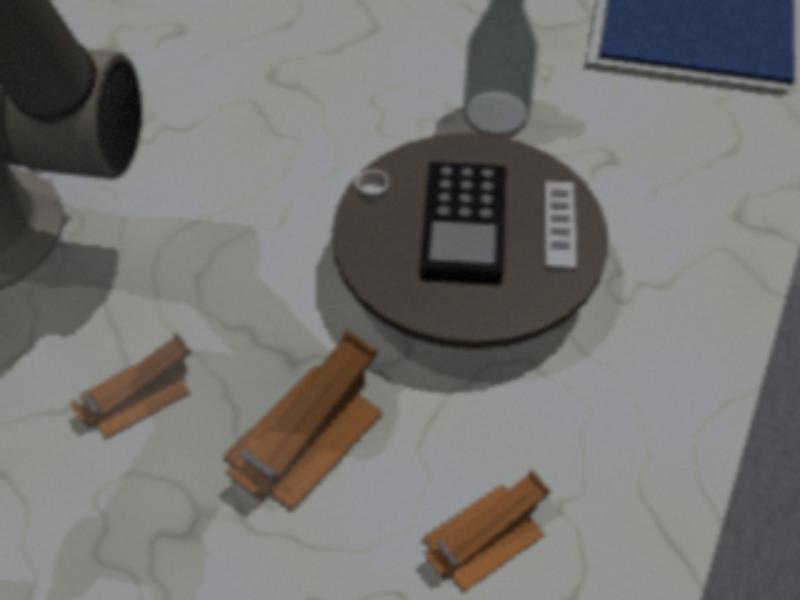

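View pics/t1.png

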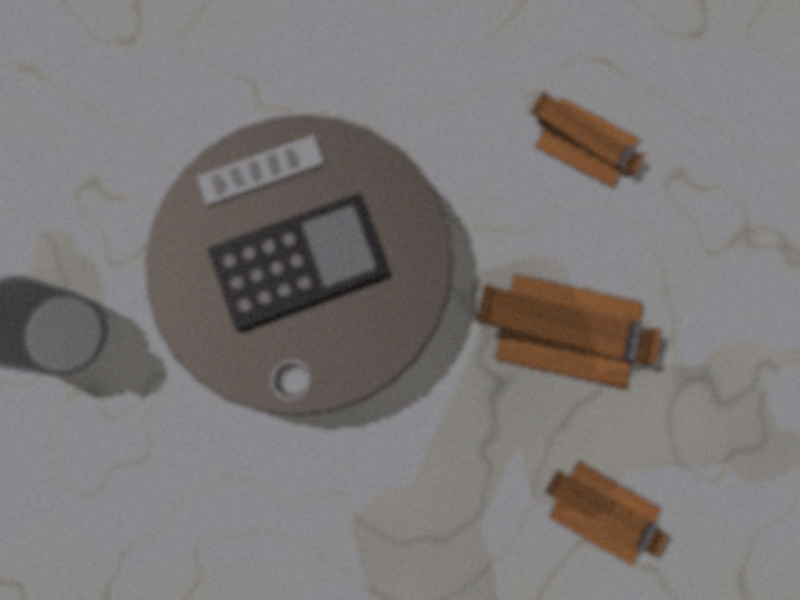

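The scene crop shows three cradles: the small ones at scene pixels (172,208) and (313,259), and the largest at (243,211), which is the one meant. The black remote is at (285,152), with its screen end toward the cradle. It sits between the slim remote at (323,150) and the dish at (249,137).

Next I'll measure precisely.

```bash
cat >> h.py <<'E'
from scipy.optimize import minimize
def boxpts(L,W,H,pose):  # pose x,y,z,yaw[,pitch about own y, roll]
    c=np.array([[a*L/2,b*W/2,e*H] for a in(-1,1) for b in(-1,1) for e in(0,1)])
    x,y,z,yaw,*pr=list(pose); pitch=pr[0] if pr else 0; roll=pr[1] if len(pr)>1 else 0
    return c@R.from_euler('ZYX',[yaw,pitch,roll]).as_matrix().T+[x,y,z]
def sil(p,P):
    m=np.zeros((384*4,512*4),np.uint8); h=cv2.convexHull((proj(p,P)*4+1.5).round().astype(np.int32))
    cv2.fillConvexPoly(m,h,1); return cv2.resize(m*255,(512,384),interpolation=cv2.INTER_AREA)/255.
def fit(pics,q,dims,x0,full,step):
    ms=[]
    for p in pics:
        t=trace(p,q)
        if t: ms.append((p,max(t,key=lambda d:d['confidence'])['pixels'].astype(float)))
    f=lambda v:sum(np.abs(sil(p,boxpts(*dims,full(v)))-m).sum()/m.sum() for p,m in ms)/max(1,len(ms))
    r=minimize(f,x0,method='Nelder-Mead',options=dict(initial_simplex=np.vstack([x0]+[np.array(x0)+np.eye(len(x0))[i]*step[i] for i in range(len(x0))]),xatol=1e-4,fatol=1e-4))
    return r.x,r.fun,len(ms)
def incradle(xy,A):  # A=(ox,oy,yaw)
    d=np.array(xy)-A[:2]; c,s=np.cos(A[2]),np.sin(A[2]); return np.array([c*d[0]+s*d[1],-s*d[0]+c*d[1]])
E
cat > b.py <<'E'
from h import *
acc={k:[] for k in('turntable','cradle','ridge','deck','shoe')}
near=dict(turntable=(.584,.194),cradle=(.537,0),ridge=(.538,.002),deck=(.52,-.08),shoe=(.5,-.153))
ps=[]
for i in range(2):
    for n in('scene','top'):
        p=shot(n); ps.append(p)
        for q in acc:
            for d in mark_of(p,q):
                if np.hypot(*(np.array(d['point'][:2])-near[q]))<.025: acc[q].append(d['point'])
for q in acc: print(q,len(acc[q]),np.mean(acc[q],0).round(4),np.std(acc[q],0).round(4))
for sel in (ps[2:],[ps[2]],[ps[3]]):
    print(fit(sel,'remote',(.165,.092,.026),[.583,.193,-1.26],lambda v:(v[0],v[1],.075,v[2]),[.01,.01,.1]))
p=ps[3]; m=max(trace(p,'turntable'),key=lambda d:d['confidence'])['pixels']
a=np.linspace(0,6.283,60)
# disc fit (top surface only), allowing that remote etc. occlude: use hull of mask
hull=np.zeros((384,512),np.uint8); c=np.vstack(cv2.findContours(m.astype(np.uint8),0,2)[0]); cv2.fillConvexPoly(hull,cv2.convexHull(c),1)
f=lambda v:np.abs(sil(p,np.vstack([np.c_[v[0]+.16*np.cos(a),v[1]+.16*np.sin(a),0*a+z] for z in(.075,.065)]))-hull).sum()
r=minimize(f,[.584,.194],method='Nelder-Mead',options=dict(initial_simplex=[[.584,.194],[.594,.194],[.584,.204]])); print('disc',r.x,r.fun,hull.sum())
for q in('slim_remote','dish'): print(q,[np.round(d['point'],3) for d in mark_of(p,q)][:1])
# cradle mask: main axis direction of the traced pixels, for each
for p in ps[2:]:
    for d in trace(p,'cradle'):
        v,u=np.nonzero(d['pixels']); print('cr',len(u),round(u.mean()),round(v.mean()))
cv2.imwrite('pics/crad.png',cv2.resize(ps[3]['pixels'][180:250,235:335],(800,560),interpolation=cv2.INTER_CUBIC))
E
python3 b.py
```

```text
turntable 4 [ 5.856e-01  1.919e-01 -5.000e-04] [0.0027 0.0003 0.0024]
cradle 3 [ 0.5369 -0.0017 -0.    ] [0.0019 0.0016 0.0017]
ridge 5 [0.5376 0.0031 0.0569] [0.0008 0.0046 0.0292]
deck 3 [ 0.5191 -0.0807  0.0404] [0.0012 0.0036 0.0029]
shoe 4 [ 0.5011 -0.1524  0.0267] [0.0013 0.001  0.0014]
(array([ 0.58155334,  0.18752543, -1.22203181]), np.float64(0.05035207034030782), 2)
(array([ 0.58078354,  0.18851142, -1.22045257]), np.float64(0.0386297606457338), 1)
(array([ 0.58090934,  0.18648868, -1.21102767]), np.float64(0.05871561156215238), 1)
disc [0.58620655 0.19033635] 119.11372549019609 11782
slim_remote [array([0.679, 0.235, 0.077])]
dish [array([0.461, 0.197, 0.077])]
cr 1213 294 273
cr 2138 222 231
cr 1037 154 216
cr 2226 288 212
cr 904 294 136
cr 1187 302 285
```

View pics/crad.png

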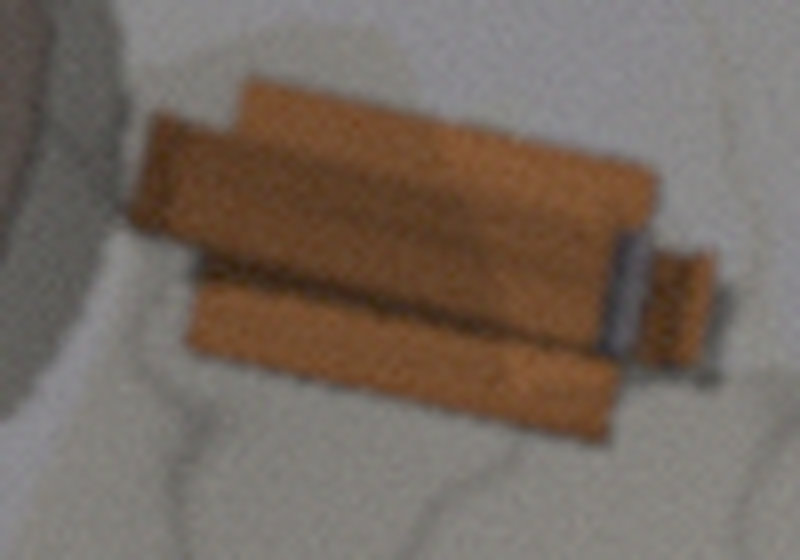

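The crop confirms the largest cradle. The heel ridge is at crop (145,165), the toe at (625,295), and the base plate corners are at (250,78), (655,160), (608,438) and (190,345).

```bash
cat > c.py <<'E'
from h import *
p=shot('top')
uv=lambda a:np.array(a)/8+[235,180]-.45
B=unproj(p,uv([(250,78),(655,160),(608,438),(190,345)]),.008); print(B.round(4))
d1=B[1]-B[0]; d2=B[2]-B[3]; d3=B[0]-B[3];d4=B[1]-B[2]
print([np.degrees(np.arctan2(d[1],d[0])).round(2) for d in(d1,d2,d3,d4)],[np.hypot(*d[:2]).round(4) for d in(d1,d2,d3,d4)])
Rg=unproj(p,uv([(155,115),(130,210)]),.0725);print('ridge outer',Rg.round(4),Rg.mean(0).round(4), np.hypot(*(Rg[0]-Rg[1])[:2]))
M=(B[0]+B[3])/2;N=(B[1]+B[2])/2
print('mid',M.round(4),N.round(4))
E
python3 c.py
```

```text
[[ 0.5793 -0.0373  0.008 ]
 [ 0.5477 -0.178   0.008 ]
 [ 0.4518 -0.1567  0.008 ]
 [ 0.4864 -0.0141  0.008 ]]
[np.float64(-102.65), np.float64(-103.66), np.float64(-14.04), np.float64(-12.5)] [np.float64(0.1442), np.float64(0.1468), np.float64(0.0957), np.float64(0.0983)]
ridge outer [[ 0.5561 -0.0021  0.0725]
 [ 0.5251  0.0067  0.0725]] [0.5406 0.0023 0.0725] 0.0322431417385739
mid [ 0.5328 -0.0257  0.008 ] [ 0.4997 -0.1673  0.008 ]
```

```bash
cat >> h.py <<'E'
A=np.array([.538,-.0015,-1.808]); AX=np.array([.585,.1915]); OH=.0655
def world(cx,cy):
    c,s=np.cos(A[2]),np.sin(A[2]); return np.array([A[0]+c*cx-s*cy,A[1]+s*cx+c*cy])
def Rt(psi,tilt=0): # tilt>0: tips trail uphill (body leans toward cradle +x) for psi=A+pi
    return R.from_euler('ZYX',[psi,-tilt,np.pi])
def rel(targets,p0=None,R0=None):
    s=observe(); p0=np.array(s['tool_pos']) if p0 is None else p0
    R0=R.from_euler('xyz',s['tool_rot']) if R0 is None else R0
    for t,Rg in targets:
        print('xyz mm',(R0.inv().apply(np.array(t)-p0)*1000).round(1),'rot deg',np.degrees((R0.inv()*Rg).as_rotvec()).round(2))
E
python3 - <<'E'
from h import *
rel([((.5046,.2125,.28),Rt(np.radians(20.3))),((.5046,.2125,.1485),Rt(np.radians(20.3)))])
print(Rt(1.33,.26).apply([0,0,1]),Rt(1.33,.26).apply([1,0,0]))
E
```

```text
xyz mm [ 547.4 -515.6   12.2] rot deg [ 0.   -0.    3.52]
xyz mm [ 547.4 -515.6  143.7] rot deg [ 0.   -0.    3.52]
[ 0.06130756  0.24966336 -0.96638998] [0.23046087 0.93850806 0.25708055]
```

{"api": "arm_command", "payload": {"series": [{"x":547,"y":-516,"z":12,"rz":3.5},{"x":547,"y":-516,"z":12,"rz":3.5},{"x":547,"y":-516,"z":12,"rz":3.5},{"x":547,"y":-516,"z":12,"rz":3.5},{"x":547,"y":-516,"z":12,"rz":3.5},{"x":547,"y":-516,"z":12,"rz":3.5},{"x":547,"y":-516,"z":12,"rz":3.5},{"x":547,"y":-516,"z":12,"rz":3.5},{"x":547,"y":-516,"z":12,"rz":3.5},{"x":547,"y":-516,"z":12,"rz":3.5},{"x":547,"y":-516,"z":12,"rz":3.5},{"x":547,"y":-516,"z":12,"rz":3.5},{"x":547,"y":-516,"z":12,"rz":3.5},{"x":547,"y":-516,"z":12,"rz":3.5},{"x":547,"y":-516,"z":12,"rz":3.5},{"x":547,"y":-516,"z":12,"rz":3.5},{"x":547,"y":-516,"z":12,"rz":3.5},{"x":547,"y":-516,"z":12,"rz":3.5},{"x":547,"y":-516,"z":12,"rz":3.5},{"x":547,"y":-516,"z":12,"rz":3.5}], "hand": 0, "squeeze": 10}}

```text
invalid input
```

{"api": "arm_command", "payload": {"series": [{"x":547,"y":-516,"z":12,"rx":0,"ry":0,"rz":3.5},{"x":547,"y":-516,"z":12,"rx":0,"ry":0,"rz":3.5},{"x":547,"y":-516,"z":12,"rx":0,"ry":0,"rz":3.5},{"x":547,"y":-516,"z":12,"rx":0,"ry":0,"rz":3.5},{"x":547,"y":-516,"z":12,"rx":0,"ry":0,"rz":3.5},{"x":547,"y":-516,"z":12,"rx":0,"ry":0,"rz":3.5},{"x":547,"y":-516,"z":12,"rx":0,"ry":0,"rz":3.5},{"x":547,"y":-516,"z":12,"rx":0,"ry":0,"rz":3.5},{"x":547,"y":-516,"z":12,"rx":0,"ry":0,"rz":3.5},{"x":547,"y":-516,"z":12,"rx":0,"ry":0,"rz":3.5},{"x":547,"y":-516,"z":12,"rx":0,"ry":0,"rz":3.5},{"x":547,"y":-516,"z":12,"rx":0,"ry":0,"rz":3.5},{"x":547,"y":-516,"z":12,"rx":0,"ry":0,"rz":3.5},{"x":547,"y":-516,"z":12,"rx":0,"ry":0,"rz":3.5},{"x":547,"y":-516,"z":12,"rx":0,"ry":0,"rz":3.5},{"x":547,"y":-516,"z":12,"rx":0,"ry":0,"rz":3.5},{"x":547,"y":-516,"z":12,"rx":0,"ry":0,"rz":3.5},{"x":547,"y":-516,"z":12,"rx":0,"ry":0,"rz":3.5}], "hand": 0}}

```text
time: 4.6
tool_pos: [0.5037, 0.2119, 0.28]
tool_rot: [3.141, 0.001, 0.354]
contact_force: [0.2, -0.8, 0.0]
opening: 0.0006
grip_force: 0.0
```

{"api": "arm_command", "payload": {"series": [{"x":0,"y":0,"z":40},{"x":0,"y":0,"z":80},{"x":0,"y":0,"z":115},{"x":0,"y":0,"z":131},{"x":0,"y":0,"z":131}]}}

```text
invalid input
```

```bash
cat > pl.py <<'E'
from h import *
# rotation arc: finger stays at remote-local pose (-50, -(46+9.5)) while remote yaw goes from -1.217 to final; centre orbits AX
c0=np.array([.581,.1875]); y0=-1.217
s=observe(); print(s['tool_pos'].round(4))
T=[]
for f,g in ((0,0),(0.1,0),(.3,0),(.5,0),(.7,0),(.85,0),(1,0)):
    th=f*(A[2]-y0); r=R.from_euler('z',th).as_matrix()[:2,:2]; c=AX+r@(c0-AX); y=y0+th
    l=R.from_euler('z',y).as_matrix()[:2,:2]@[-.05,-.0555]
    T.append(((*(c+l),.1485),Rt(y+np.pi/2)))
rel(T)
print('final centre in cradle frame',incradle(c,A))
E
python3 pl.py
```

```text
[0.5037 0.2119 0.28  ]
xyz mm [  8.7  -0.3 131.5] rot deg [0.02 0.05 0.03]
xyz mm [ 11.6  -3.8 131.5] rot deg [0.03 0.05 3.42]
xyz mm [ 18.1 -10.3 131.5] rot deg [ 0.03  0.05 10.19]
xyz mm [ 25.2 -15.9 131.5] rot deg [ 0.03  0.05 16.96]
xyz mm [ 33.  -20.7 131.5] rot deg [ 0.04  0.05 23.74]
xyz mm [ 39.2 -23.6 131.5] rot deg [ 0.04  0.05 28.82]
xyz mm [ 45.6 -26.  131.5] rot deg [ 0.04  0.05 33.89]
final centre in cradle frame [-0.19627369 -0.00480636]
```

{"api": "arm_command", "payload": {"series": [{"x":0,"y":0,"z":40,"rx":0,"ry":0,"rz":0},{"x":0,"y":0,"z":80,"rx":0,"ry":0,"rz":0},{"x":0,"y":0,"z":115,"rx":0,"ry":0,"rz":0},{"x":0,"y":0,"z":131,"rx":0,"ry":0,"rz":0},{"x":4,"y":0,"z":131,"rx":0,"ry":0,"rz":0},{"x":8,"y":0,"z":131,"rx":0,"ry":0,"rz":0},{"x":10,"y":-2,"z":131,"rx":0,"ry":0,"rz":1.5},{"x":13,"y":-5,"z":131,"rx":0,"ry":0,"rz":4.5},{"x":16,"y":-8,"z":131,"rx":0,"ry":0,"rz":7.5},{"x":19,"y":-11,"z":131,"rx":0,"ry":0,"rz":11},{"x":22,"y":-13.5,"z":131,"rx":0,"ry":0,"rz":14},{"x":25.2,"y":-16,"z":131,"rx":0,"ry":0,"rz":17},{"x":29,"y":-18.4,"z":131,"rx":0,"ry":0,"rz":20.5},{"x":33,"y":-20.7,"z":131,"rx":0,"ry":0,"rz":23.7},{"x":36,"y":-22,"z":131,"rx":0,"ry":0,"rz":26},{"x":38,"y":-23,"z":131,"rx":0,"ry":0,"rz":28},{"x":40,"y":-24,"z":131,"rx":0,"ry":0,"rz":29.5},{"x":41,"y":-24.3,"z":131,"rx":0,"ry":0,"rz":30}]}}

```text
time: 6.4
tool_pos: [0.5349, 0.2498, 0.1506]
tool_rot: [-3.14, -0.002, -0.17]
contact_force: [-0.6, -0.6, 0.8]
opening: 0.0006
grip_force: 0.4
```

```bash
cat > m.py <<'E'
from h import *
import sys
ps=[shot('top'),shot('scene')]
x0=[float(a) for a in sys.argv[1:4]] if len(sys.argv)>3 else [.58,.1905,-1.75]
for sel in (ps,):
    v,f,n=fit(sel,'remote',(.165,.092,.026),x0,lambda v:(v[0],v[1],.075,v[2]),[.01,.01,.1])
    print(v.round(4),round(f,3),n,'cradle frame',(incradle(v[:2],A)*1000).round(1),'dyaw deg',np.degrees(v[2]-A[2]).round(2))
s=observe(); print(s['time'],s['tool_pos'].round(4),s['tool_rot'].round(3),s['contact_force'].round(1))
t=np.array(s['tool_pos'][:2])-v[:2]; cc,ss=np.cos(v[2]),np.sin(v[2]); print('tool in remote frame',(np.array([cc*t[0]+ss*t[1],-ss*t[0]+cc*t[1]])*1000).round(1))
cv2.imwrite('pics/m_%.2f.png'%s['time'],np.hstack([cv2.resize(ps[0]['pixels'][80:300,80:350],(400,326)),cv2.resize(ps[1]['pixels'][80:300,150:420],(400,326))]))
E
python3 m.py; ls pics
```

```text
[ 0.5839  0.1899 -1.7308] 0.254 2 cradle frame [-196.8   -0.3] dyaw deg 4.42
6.6 [0.5342 0.2496 0.1495] [-3.141e+00 -1.000e-03 -1.690e-01] [-0.5 -0.  -0.2]
tool in remote frame [-51.1 -58.6]
crad.png
m_6.60.png
s1.png
scene0.png
t1.png
top0.png
```

{"api": "arm_command", "payload": {"series": [{"x":1,"y":-1,"z":0,"rx":0,"ry":0,"rz":1},{"x":2,"y":-2.5,"z":0,"rx":0,"ry":0,"rz":2.5},{"x":3.1,"y":-3.7,"z":0,"rx":0,"ry":0,"rz":3.9},{"x":3.3,"y":-3.7,"z":0,"rx":0,"ry":0,"rz":3.9},{"x":-2,"y":-3.7,"z":0,"rx":0,"ry":0,"rz":3.9},{"x":-8,"y":-3.7,"z":0,"rx":0,"ry":0,"rz":3.9},{"x":-8,"y":-3.7,"z":-40,"rx":0,"ry":0,"rz":3.9},{"x":-8,"y":-3.7,"z":-85,"rx":0,"ry":0,"rz":3.9},{"x":-50,"y":-3.7,"z":-95,"rx":0,"ry":0,"rz":3.9},{"x":-95,"y":-3.7,"z":-95,"rx":0,"ry":0,"rz":3.9},{"x":-140,"y":-3.7,"z":-95,"rx":0,"ry":0,"rz":3.9},{"x":-140,"y":-3.7,"z":-95,"rx":0,"ry":0,"rz":3.9}]}}

```text
time: 7.8
tool_pos: [0.3912, 0.2771, 0.2442]
tool_rot: [3.14, 0.003, -0.234]
contact_force: [-0.2, 0.4, -0.4]
opening: 0.0007
grip_force: 0.0
```

```bash
python3 m.py; ls pics|grep m_
```

```text
[ 0.5836  0.192  -1.7862] 0.047 2 cradle frame [-198.8   -1.1] dyaw deg 1.25
8.0 [0.3974 0.277  0.2445] [-3.141e+00 -1.000e-03 -2.370e-01] [ 0.5 -0.3  0.2]
tool in remote frame [ -43.3 -200.1]
m_6.60.png
m_8.00.png
```

```bash
python3 - <<'E'
from h import *
w=world(-.305,0);print(w)
rel([((*w,.26),Rt(A[2]+np.pi)),((*w,.146),Rt(A[2]+np.pi))])
E
```

```text
[0.60967058 0.29495966]
xyz mm [202.2 -67.3 -15.3] rot deg [ 2.000e-02 -8.000e-02 -8.998e+01]
xyz mm [202.  -67.2  98.7] rot deg [ 2.000e-02 -8.000e-02 -8.998e+01]
```

View pics/m_8.00.png

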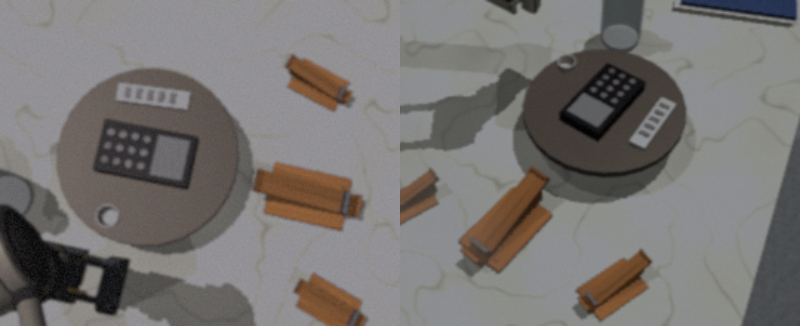

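The picture shows the remote at left (147,152) now in line with the big cradle. The slim remote at (152,95) and the dish at (107,216) haven't been disturbed. Next I'll move behind the key end.

{"api": "arm_command", "payload": {"series": [{"x":40,"y":-13,"z":-15,"rx":0,"ry":0,"rz":-8},{"x":80,"y":-26,"z":-15,"rx":0,"ry":0,"rz":-16},{"x":120,"y":-40,"z":-15,"rx":0,"ry":0,"rz":-24},{"x":160,"y":-53,"z":-15,"rx":0,"ry":0,"rz":-32},{"x":202,"y":-67,"z":-15,"rx":0,"ry":0,"rz":-40},{"x":202,"y":-67,"z":-15,"rx":0,"ry":0,"rz":-48},{"x":202,"y":-67,"z":-15,"rx":0,"ry":0,"rz":-56},{"x":202,"y":-67,"z":-15,"rx":0,"ry":0,"rz":-64},{"x":202,"y":-67,"z":-15,"rx":0,"ry":0,"rz":-72},{"x":202,"y":-67,"z":-15,"rx":0,"ry":0,"rz":-80},{"x":202,"y":-67,"z":-15,"rx":0,"ry":0,"rz":-88},{"x":202,"y":-67,"z":-15,"rx":0,"ry":0,"rz":-90},{"x":202,"y":-67,"z":25,"rx":0,"ry":0,"rz":-90},{"x":202,"y":-67,"z":65,"rx":0,"ry":0,"rz":-90},{"x":202,"y":-67,"z":90,"rx":0,"ry":0,"rz":-90},{"x":202,"y":-67,"z":98,"rx":0,"ry":0,"rz":-90},{"x":202,"y":-67,"z":98,"rx":0,"ry":0,"rz":-90}], "hand": 52}}

```text
time: 9.7
tool_pos: [0.6091, 0.294, 0.1447]
tool_rot: [-3.14, 0.001, 1.333]
contact_force: [1.0, -0.4, 0.5]
opening: 0.0517
grip_force: 0.0
```

```bash
cat > st.py <<'E'
from h import *
s=observe(); print(s['time'],'TCP cradle',(incradle(s['tool_pos'][:2],A)*1000).round(1),(s['tool_pos'][2]*1000).round(1),s['tool_rot'].round(4),'dyaw',np.degrees(s['tool_rot'][2]-A[2]-np.pi).round(2),s['contact_force'].round(1),s['opening'].round(4),s['qpos'].round(2))
E
python3 st.py
```

```text
Traceback (most recent call last):
  File "st.py", line 2, in <module>
    s=observe(); print(s['time'],'TCP cradle',(incradle(s['tool_pos'][:2],A)*1000).round(1),(s['tool_pos'][2]*1000).round(1),s['tool_rot'].round(4),'dyaw',np.degrees(s['tool_rot'][2]-A[2]-np.pi).round(2),s['contact_force'].round(1),s['opening'].round(4),s['qpos'].round(2))
                                                                                                                                                                                                                                        ^^^^^^^^^^^^^^^^^^
AttributeError: 'float' object has no attribute 'round'
```

{"api": "arm_command", "payload": {"series": [{"x":-6,"y":0,"z":-1,"rx":0,"ry":0,"rz":0},{"x":-10,"y":0,"z":-1,"rx":0,"ry":0,"rz":0},{"x":-14,"y":0,"z":-1,"rx":0,"ry":0,"rz":0},{"x":-18,"y":0,"z":-1,"rx":0,"ry":0,"rz":0},{"x":-24,"y":0,"z":-1,"rx":0,"ry":0,"rz":0},{"x":-31,"y":0,"z":-1,"rx":0,"ry":0,"rz":0},{"x":-39,"y":0,"z":-1,"rx":0,"ry":0,"rz":0},{"x":-47,"y":0,"z":-1,"rx":0,"ry":0,"rz":0},{"x":-55,"y":0,"z":-1,"rx":0,"ry":0,"rz":0},{"x":-63,"y":0,"z":-1,"rx":0,"ry":0,"rz":0},{"x":-71,"y":0,"z":-1,"rx":0,"ry":0,"rz":0},{"x":-79,"y":0,"z":-1,"rx":0,"ry":0,"rz":0},{"x":-87,"y":0,"z":-1,"rx":0,"ry":0,"rz":0},{"x":-95,"y":0,"z":-1,"rx":0,"ry":0,"rz":0},{"x":-103,"y":0,"z":-1,"rx":0,"ry":0,"rz":0},{"x":-111,"y":0,"z":-1,"rx":0,"ry":0,"rz":0},{"x":-118,"y":0,"z":-1,"rx":0,"ry":0,"rz":0},{"x":-123,"y":0,"z":-1,"rx":0,"ry":0,"rz":0},{"x":-126,"y":0,"z":-1,"rx":0,"ry":0,"rz":0},{"x":-127,"y":0,"z":-1,"rx":0,"ry":0,"rz":0}]}}

```text
time: 11.7
tool_pos: [0.5789, 0.1708, 0.1471]
tool_rot: [-3.141, 0.0, 1.334]
contact_force: [0.2, 0.5, 0.4]
opening: 0.0521
grip_force: 0.8
```

```bash
sed -i "s/s\['opening'\].round(4)/round(s['opening'],4)/" st.py; python3 st.py; python3 m.py .556 .073 -1.8;ls pics|grep m_
```

```text
11.7 TCP cradle [-177.1   -0.8] 147.1 [-3.1414e+00  2.0000e-04  1.3336e+00] dyaw -0.0 [0.2 0.5 0.4] 0.0521 [ 0.16  0.62  1.48 -0.    1.04  0.4 ]
[ 0.5546  0.0785 -1.7951] 0.131 2 cradle frame [-81.7  -2.7] dyaw deg 0.74
11.9 [0.5788 0.1711 0.147 ] [-3.141e+00  1.000e-03  1.334e+00] [ 0.1 -0.7 -0.5]
tool in remote frame [-95.6   3. ]
m_11.90.png
m_6.60.png
m_8.00.png
```

{"api": "arm_command", "payload": {"series": [{"x":-5,"y":0,"z":0,"rx":0,"ry":0,"rz":0},{"x":-12,"y":0,"z":0,"rx":0,"ry":0,"rz":0},{"x":-19,"y":0,"z":0,"rx":0,"ry":0,"rz":0},{"x":-26,"y":0,"z":0,"rx":0,"ry":0,"rz":0},{"x":-33,"y":0,"z":0,"rx":0,"ry":0,"rz":0},{"x":-40,"y":0,"z":0,"rx":0,"ry":0,"rz":0},{"x":-47,"y":0,"z":0,"rx":0,"ry":0,"rz":0},{"x":-54,"y":0,"z":0,"rx":0,"ry":0,"rz":0},{"x":-61,"y":0,"z":0,"rx":0,"ry":0,"rz":0},{"x":-67,"y":0,"z":0,"rx":0,"ry":0,"rz":0},{"x":-71,"y":0,"z":0,"rx":0,"ry":0,"rz":0},{"x":-74,"y":0,"z":0,"rx":0,"ry":0,"rz":0},{"x":-75,"y":0,"z":0,"rx":0,"ry":0,"rz":0},{"x":-75,"y":0,"z":0,"rx":0,"ry":0,"rz":0}]}}

```text
time: 13.3
tool_pos: [0.5613, 0.0981, 0.1471]
tool_rot: [-3.141, 0.0, 1.334]
contact_force: [-0.1, 0.5, -0.1]
opening: 0.0518
grip_force: 0.0
```

```bash
python3 st.py; cat >> h.py <<'E'
def fit5(ps,x0):
    v,f,n=fit(ps,'remote',(.165,.092,.026),x0,lambda v:(*v[:5],v[5]) if len(v)>5 else tuple(v),[.01,.01,.01,.05,.08])
    o=incradle(v[:2],A)*1000
    print('remote cradle frame',o.round(1),'z',(v[2]*1000).round(1),'dyaw',np.degrees(v[3]-A[2]).round(2),'pitch',np.degrees(v[4]).round(1),'err',round(f,3),n); return v
E
cat > n.py <<'E'
from h import *
import sys
ps=[shot('top'),shot('scene')]
cx,z,pit=[float(a) for a in sys.argv[1:]]
v=fit5(ps,[*world(cx,0),z,A[2],np.radians(pit)])
t=observe()['time']; cv2.imwrite('pics/n_%.2f.png'%t,np.hstack([cv2.resize(ps[0]['pixels'][80:300,130:350],(400,400)),cv2.resize(ps[1]['pixels'][100:300,150:350],(400,400))])); print('%.2f'%t)
E
python3 n.py -.002 .075 0
```

```text
13.3 TCP cradle [-102.3   -0.8] 147.1 [-3.1414e+00  4.0000e-04  1.3338e+00] dyaw 0.01 [-0.1  0.5 -0.1] 0.0518 [ 0.04  0.57  1.58 -0.    0.98  0.28]
remote cradle frame [-7.5 -4.1] z 73.0 dyaw -0.34 pitch 2.5 err 0.261 2
13.50
```

View pics/n_13.50.png

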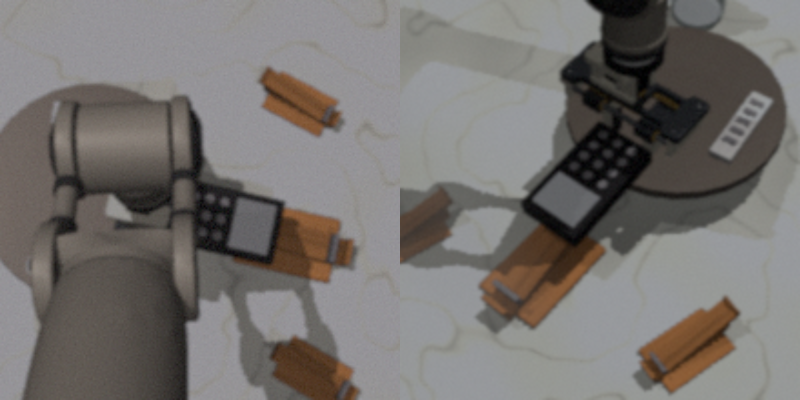

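The picture shows the remote (right image, about (590,180)) lying level across the platter and ridge, in line with the rail. I'll check its lateral offset more tightly.

```bash
python3 - <<'E'
from h import *
for n in('scene','top'):
    p=shot(n)
    v,f,k=fit([p],'remote',(.165,.092,.026),[*world(-.009,-.002),A[2]],lambda v:(v[0],v[1],.0745,v[2]),[.01,.01,.05])
    print(n,(incradle(v[:2],A)*1000).round(1),np.degrees(v[2]-A[2]).round(2),round(f,3))
p=shot('scene')
# cradle rail look: averages of lateral position
for q in('cradle','ridge','deck','shoe','turntable'):
    print(q,[(incradle(d['point'][:2],A)*1000).round(1) for d in mark_of(p,q)])
E
```

```text
scene [-8.5 -3.1] 2.81 0.053
top [-1.7 -3.6] -0.57 0.441
cradle [array([ 108.8, -166.6]), array([  9.3, 237.1]), array([ 2.4, -0.5])]
ridge [array([ 106.3, -163.3]), array([  9. , 240.3])]
deck [array([ 60. , 225.1]), array([82.4, -0.1]), array([ 161.4, -177.5])]
shoe [array([ 212.5, -196.7]), array([157.1,   1.3]), array([112. , 203.4])]
turntable [array([-201.6,    1.3]), array([-447. , -123.4])]
```

{"api": "arm_command", "payload": {"series": [{"x":-3,"y":0,"z":0,"rx":0,"ry":0,"rz":0},{"x":-6,"y":0,"z":0,"rx":0,"ry":0,"rz":0},{"x":-9,"y":0,"z":0,"rx":0,"ry":0,"rz":0},{"x":-11,"y":0,"z":0,"rx":0,"ry":0,"rz":0},{"x":-13,"y":0,"z":0,"rx":0,"ry":0,"rz":0},{"x":-15,"y":0,"z":0,"rx":0,"ry":0,"rz":0},{"x":-17,"y":0,"z":0,"rx":0,"ry":0,"rz":0},{"x":-18,"y":0,"z":0,"rx":0,"ry":0,"rz":0},{"x":-18,"y":0,"z":0,"rx":0,"ry":0,"rz":0},{"x":-18,"y":0,"z":0,"rx":0,"ry":0,"rz":0}]}}

```text
time: 15.0
tool_pos: [0.557, 0.0806, 0.1471]
tool_rot: [-3.141, 0.0, 1.334]
contact_force: [-0.1, -0.1, 0.1]
opening: 0.052
grip_force: 0.0
```

```bash
python3 st.py;  python3 n.py .010 .071 10
```

```text
15.0 TCP cradle [-84.3  -0.8] 147.1 [-3.1414e+00  5.0000e-04  1.3339e+00] dyaw 0.02 [-0.1 -0.1  0.1] 0.052 [ 0.01  0.56  1.61 -0.    0.98  0.24]
remote cradle frame [11.7 -3. ] z 68.4 dyaw 0.38 pitch 17.8 err 0.274 2
15.20
```

```bash
cat >> h.py <<'E'
def tcp(s,p=17.,t=3.,y=0.,drop=0.):
    p=np.radians(p); rx=np.array([np.cos(p),-np.sin(p)]); rz=np.array([np.sin(p),np.cos(p)])
    T=np.array([0,72.5])+(s-82.5-9.5)*rx+(OH*1000-t-drop)*rz
    w=world(T[0]/1000,y/1000); return ((*w,T[1]/1000),Rt(A[2]+np.pi,p))
E
python3 - <<'E'
from h import *
rel([tcp(3,y=-.5),tcp(70,y=-.5)])
t=tcp(3,y=-.5); print('tilted frame'); rel([tcp(60,y=-.5),tcp(74,y=-.5),tcp(84,16,y=-.5)],np.array(t[0]),t[1])
E
```

```text
xyz mm [-17.6   0.3 -11.2] rot deg [-1.000e-02  1.702e+01  2.000e-02]
xyz mm [-81.6   0.3   8.4] rot deg [-1.000e-02  1.702e+01  2.000e-02]
tilted frame
xyz mm [-57.  -0.  -0.] rot deg [0. 0. 0.]
xyz mm [-71.   0.   0.] rot deg [0. 0. 0.]
xyz mm [-79.9   0.    0.1] rot deg [ 0. -1.  0.]
```

{"api": "arm_command", "payload": {"series": [{"x":-5,"y":0,"z":-4,"rx":0,"ry":5.7,"rz":0},{"x":-11,"y":0,"z":-8,"rx":0,"ry":11.4,"rz":0},{"x":-17,"y":0,"z":-11,"rx":0,"ry":17,"rz":0},{"x":-17,"y":0,"z":-11,"rx":0,"ry":17,"rz":0}]}}

```text
time: 15.6
tool_pos: [0.553, 0.0623, 0.1582]
tool_rot: [-3.141, -0.297, 1.33]
contact_force: [-0.2, -0.3, 0.5]
opening: 0.0521
grip_force: 0.0
```

{"api": "arm_command", "payload": {"series": [{"x":-4,"y":0,"z":0,"rx":0,"ry":0,"rz":0},{"x":-8,"y":0,"z":0,"rx":0,"ry":0,"rz":0},{"x":-12,"y":0,"z":0,"rx":0,"ry":0,"rz":0},{"x":-16,"y":0,"z":0,"rx":0,"ry":0,"rz":0},{"x":-20,"y":0,"z":0,"rx":0,"ry":0,"rz":0},{"x":-24,"y":0,"z":0,"rx":0,"ry":0,"rz":0},{"x":-28,"y":0,"z":0,"rx":0,"ry":0,"rz":0},{"x":-32,"y":0,"z":0,"rx":0,"ry":0,"rz":0},{"x":-36,"y":0,"z":0,"rx":0,"ry":0,"rz":0},{"x":-40,"y":0,"z":0,"rx":0,"ry":0,"rz":0},{"x":-43,"y":0,"z":0,"rx":0,"ry":0,"rz":0},{"x":-46,"y":0,"z":0,"rx":0,"ry":0,"rz":0},{"x":-48,"y":0,"z":0,"rx":0,"ry":0,"rz":0},{"x":-48,"y":0,"z":0,"rx":0,"ry":0,"rz":0}]}}

```text
time: 17.0
tool_pos: [0.5423, 0.0194, 0.1441]
tool_rot: [-3.142, -0.297, 1.334]
contact_force: [-0.0, 1.1, 1.4]
opening: 0.052
grip_force: 0.0
```

```bash
python3 st.py;  python3 n.py .050 .055 17
```

```text
17.0 TCP cradle [-21.3  -0.7] 144.1 [-3.1415 -0.2965  1.3336] dyaw -0.0 [-0.   1.1  1.4] 0.052 [-0.24  0.53  1.72  0.37  0.93 -0.24]
remote cradle frame [ 70.4 -39.3] z -16.7 dyaw 15.43 pitch 84.7 err 1.212 2
17.20
```

Fit failed, probably because of occlusion. I'll look at the picture.

View pics/n_17.20.png

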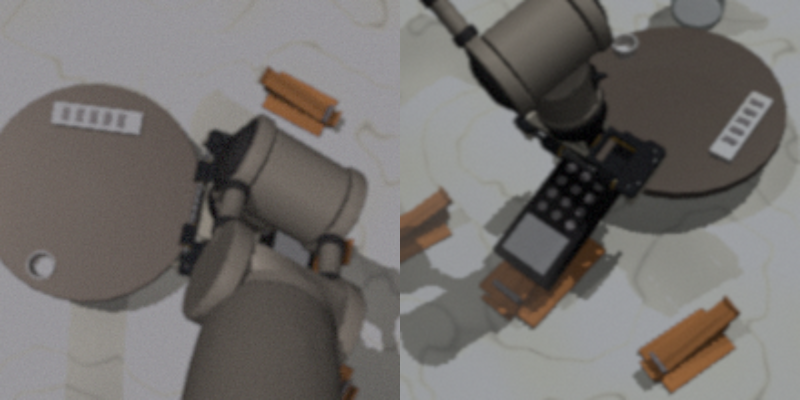

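The remote is going down the rail with its nose near (545,280) and the toe at (508,292). The dish and slim remote are still on the platter. I'll fit with the scene camera only, keeping the remote on the ridge line.

```bash
cat > k.py <<'E'
from h import *
import sys
s0=float(sys.argv[1]); seated=len(sys.argv)>2; ps=[shot('scene'),shot('scene')]
for p in ps:
    t=trace(p,'remote')
    if not t: print('none'); continue
    m=max(t,key=lambda d:d['confidence'])['pixels'].astype(float)
    def pose(v):
        s,y,yaw=v[:3]; pt=np.radians(15)+(0 if seated else np.arcsin(6/(s*1000+82.5)))
        o=world(s*np.cos(pt)+(.0015 if seated else 0),y); z=(.0667 if seated else .0725)-s*np.sin(pt); return (*o,z,A[2]+yaw,pt)
    # ignore pixels uphill occluded by gripper: compare only in lower part
    cut=float(sys.argv[3]) if len(sys.argv)>3 else None
    f=lambda v:np.abs(sil(p,boxpts(.165,.092,.026,pose(v)))-m).sum()/m.sum()
    r=minimize(f,[s0,0,0],method='Nelder-Mead',options=dict(initial_simplex=[[s0,0,0],[s0+.01,0,0],[s0,.006,0],[s0,0,.05]],xatol=1e-4,fatol=1e-4))
    print('s %.1f y %.1f yaw %.2f deg err %.3f'%(r.x[0]*1e3,r.x[1]*1e3,np.degrees(r.x[2]),r.fun))
E
python3 k.py .055; python3 k.py .055
python3 - <<'E'
from h import *
p=shot('scene'); print([(incradle(d['point'][:2],A)*1000).round(1) for q in('shoe','deck') for d in mark_of(p,q)])
E
```

```text
s 60.9 y -3.5 yaw 0.04 deg err 0.113
s 55.0 y -4.3 yaw 0.56 deg err 0.097
s 55.8 y -4.2 yaw -0.81 deg err 0.113
s 54.9 y -4.1 yaw 0.07 deg err 0.083
[array([ 212.4, -194.7]), array([115.5, 204.6]), array([158. ,  -1.9]), array([ 161.2, -178.3]), array([ 63.3, 219.1])]
```

{"api": "arm_command", "payload": {"series": [{"x":-3,"y":0,"z":0,"rx":0,"ry":0,"rz":0},{"x":-6,"y":0,"z":0,"rx":0,"ry":0,"rz":0},{"x":-9,"y":0,"z":0,"rx":0,"ry":0,"rz":0},{"x":-12,"y":0,"z":0,"rx":0,"ry":0,"rz":0},{"x":-15,"y":0,"z":0,"rx":0,"ry":0,"rz":0},{"x":-17,"y":0,"z":0,"rx":0,"ry":0,"rz":0},{"x":-19,"y":0,"z":0,"rx":0,"ry":0,"rz":0},{"x":-21,"y":0,"z":0,"rx":0,"ry":0,"rz":0},{"x":-22,"y":0,"z":0,"rx":0,"ry":0,"rz":0},{"x":-22,"y":0,"z":0,"rx":0,"ry":0,"rz":0}]}}

```text
time: 18.75
tool_pos: [0.5374, -0.001, 0.1377]
tool_rot: [3.142, -0.297, 1.334]
contact_force: [0.8, -0.3, 0.9]
opening: 0.052
grip_force: 0.0
```

```bash
python3 st.py; python3 k.py .075
```

```text
18.75 TCP cradle [-0.3 -0.7] 137.7 [ 3.1415 -0.2965  1.3338] dyaw 0.01 [ 0.8 -0.3  0.9] 0.052 [-0.28  0.53  1.73  0.37  0.92 -0.28]
s 79.7 y -4.2 yaw -0.31 deg err 0.110
s 76.6 y -4.4 yaw -0.16 deg err 0.126
```

{"api": "arm_command", "payload": {"series": [{"x":-1,"y":0,"z":0,"rx":0,"ry":0,"rz":0},{"x":-2,"y":0,"z":0,"rx":0,"ry":0,"rz":0},{"x":-3,"y":0,"z":0,"rx":0,"ry":0,"rz":0},{"x":-4,"y":0,"z":0,"rx":0,"ry":0,"rz":0},{"x":-5,"y":0,"z":0,"rx":0,"ry":0,"rz":0},{"x":-5,"y":0,"z":0,"rx":0,"ry":0,"rz":0}]}}

```text
time: 19.55
tool_pos: [0.5363, -0.0056, 0.1363]
tool_rot: [3.142, -0.297, 1.334]
contact_force: [1.2, 0.7, 0.3]
opening: 0.0522
grip_force: 0.4
```

{"api": "arm_command", "payload": {"series": [{"x":-1,"y":0,"z":0,"rx":0,"ry":0,"rz":0},{"x":-2,"y":0,"z":0,"rx":0,"ry":0,"rz":0},{"x":-2,"y":0,"z":0,"rx":0,"ry":0,"rz":0}]}}

```text
time: 19.85
tool_pos: [0.5359, -0.0072, 0.1357]
tool_rot: [-3.142, -0.297, 1.334]
contact_force: [0.6, 2.5, 0.7]
opening: 0.052
grip_force: 1.6
```

{"api": "arm_command", "payload": {"series": [{"x":-1,"y":0,"z":0,"rx":0,"ry":0,"rz":0},{"x":-2,"y":0,"z":0,"rx":0,"ry":0,"rz":0},{"x":-2,"y":0,"z":0,"rx":0,"ry":0,"rz":0}]}}

```text
time: 20.15
tool_pos: [0.5354, -0.0091, 0.1351]
tool_rot: [3.142, -0.297, 1.334]
contact_force: [0.6, 3.7, 1.4]
opening: 0.0518
grip_force: 2.2
```

{"api": "arm_command", "payload": {"series": [{"x":-1,"y":0,"z":0,"rx":0,"ry":0,"rz":0},{"x":-2,"y":0,"z":0,"rx":0,"ry":0,"rz":0},{"x":-3,"y":0,"z":0,"rx":0,"ry":0,"rz":0},{"x":-3,"y":0,"z":0,"rx":0,"ry":0,"rz":0}]}}

```text
time: 20.55
tool_pos: [0.5347, -0.0119, 0.1341]
tool_rot: [-3.141, -0.297, 1.334]
contact_force: [2.3, 4.5, 0.8]
opening: 0.052
grip_force: 2.5
```

{"api": "arm_command", "payload": {"series": [{"x":-1,"y":0,"z":1,"rx":0,"ry":0,"rz":0},{"x":-2,"y":0,"z":2.5,"rx":0,"ry":0,"rz":0},{"x":-2,"y":0,"z":4,"rx":0,"ry":0,"rz":0},{"x":-2,"y":0,"z":5.5,"rx":0,"ry":0,"rz":0},{"x":-2,"y":0,"z":7,"rx":0,"ry":0,"rz":0},{"x":-2,"y":0,"z":7,"rx":0,"ry":0,"rz":0}]}}

```text
time: 21.15
tool_pos: [0.535, -0.0114, 0.1273]
tool_rot: [3.141, -0.298, 1.334]
contact_force: [2.5, 6.6, 3.6]
opening: 0.0519
grip_force: 3.9
```

```bash
python3 st.py; python3 k.py .083; python3 k.py .083 1
```

```text
21.15 TCP cradle [10.3 -0.6] 127.3 [ 3.1412 -0.2976  1.3339] dyaw 0.02 [2.5 6.6 3.6] 0.0519 [-0.31  0.55  1.74  0.38  0.91 -0.31]
s 98.8 y -20.1 yaw 1.52 deg err 55.039
s 91.1 y -2.0 yaw -0.19 deg err 0.113
s 91.8 y -3.7 yaw -0.28 deg err 0.133
s 87.4 y -4.7 yaw -0.42 deg err 0.133
```

{"api": "arm_command", "payload": {"series": [{"x":-1,"y":0,"z":0,"rx":0,"ry":0,"rz":0},{"x":-2,"y":0,"z":1,"rx":0,"ry":0,"rz":0},{"x":-2,"y":0,"z":3,"rx":0,"ry":0,"rz":0},{"x":-2,"y":0,"z":5,"rx":0,"ry":0,"rz":0},{"x":-2,"y":0,"z":6,"rx":0,"ry":0,"rz":0}]}}

```text
time: 22.05
tool_pos: [0.5356, -0.0111, 0.1221]
tool_rot: [3.139, -0.299, 1.334]
contact_force: [1.9, 9.3, 11.9]
opening: 0.0522
grip_force: 6.3
```

```bash
python3 st.py; python3 - <<'E'
from h import *
p=shot('scene'); cv2.imwrite('pics/seat1.png',cv2.resize(p['pixels'][140:290,150:350],(800,600),interpolation=cv2.INTER_CUBIC))
E
```

```text
22.05 TCP cradle [ 9.9 -0.1] 122.1 [ 3.1395 -0.299   1.3338] dyaw 0.01 [ 1.9  9.3 11.9] 0.0522 [-0.31  0.56  1.75  0.39  0.89 -0.32]
```

View pics/seat1.png

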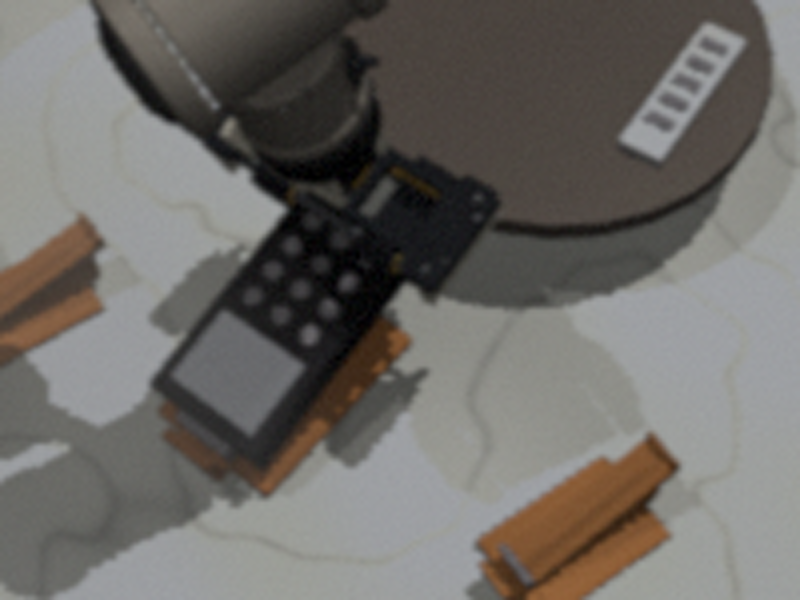

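The remote appears low on the rail with the toe pressed in about 8 mm. The nose is at crop (215,420). I'll back off slowly uphill and check that it seated.

{"api": "arm_command", "payload": {"series": [{"x":1,"y":0,"z":0,"rx":0,"ry":0,"rz":0},{"x":2,"y":0,"z":0,"rx":0,"ry":0,"rz":0},{"x":3,"y":0,"z":0,"rx":0,"ry":0,"rz":0},{"x":4,"y":0,"z":0,"rx":0,"ry":0,"rz":0},{"x":5,"y":0,"z":0,"rx":0,"ry":0,"rz":0},{"x":6,"y":0,"z":0,"rx":0,"ry":0,"rz":0},{"x":8,"y":0,"z":0,"rx":0,"ry":0,"rz":0},{"x":10,"y":0,"z":0,"rx":0,"ry":0,"rz":0},{"x":10,"y":0,"z":0,"rx":0,"ry":0,"rz":0}]}}

```text
time: 23.0
tool_pos: [0.5367, -0.0026, 0.1233]
tool_rot: [-3.141, -0.296, 1.334]
contact_force: [0.7, -0.4, 0.1]
opening: 0.0521
grip_force: 0.0
```

```bash
python3 st.py; python3 k.py .083; python3 k.py .083 1
```

```text
23.0 TCP cradle [ 1.3 -1. ] 123.3 [-3.1409 -0.2964  1.334 ] dyaw 0.02 [ 0.7 -0.4  0.1] 0.0521 [-0.29  0.56  1.74  0.38  0.89 -0.3 ]
s 92.0 y -2.1 yaw -0.22 deg err 0.111
s 90.3 y -4.2 yaw 0.38 deg err 0.153
s 85.1 y -5.2 yaw -0.05 deg err 0.141
s 87.8 y -4.1 yaw 0.03 deg err 0.119
```

{"api": "arm_command", "payload": {"series": [{"x":2,"y":0,"z":-15,"rx":0,"ry":0,"rz":0},{"x":2,"y":0,"z":-50,"rx":0,"ry":0,"rz":0},{"x":2,"y":0,"z":-95,"rx":0,"ry":0,"rz":0},{"x":2,"y":0,"z":-120,"rx":0,"ry":0,"rz":0},{"x":2,"y":0,"z":-120,"rx":0,"ry":0,"rz":0}], "hand": 0}}

```text
time: 23.9
tool_pos: [0.5305, -0.0362, 0.2426]
tool_rot: [3.134, -0.296, 1.335]
contact_force: [-0.7, -0.1, -0.2]
opening: 0.0167
grip_force: 0.0
```

```bash
python3 - <<'E'
from h import *
rel([((.38,-.32,.26),Rt(A[2]+np.pi)),((.38,-.32,.26),Rt(A[2]+np.pi/2))])
E
```

```text
xyz mm [-292.5  -79.2 -108. ] rot deg [ 4.400e-01 -1.695e+01  1.000e-02]
xyz mm [-292.5  -79.2 -108. ] rot deg [-12.96 -13.65  89.3 ]
```

{"api": "arm_command", "payload": {"series": [{"x":-42,"y":-11,"z":-16,"rx":0,"ry":-4,"rz":0},{"x":-84,"y":-22,"z":-32,"rx":0,"ry":-8,"rz":0},{"x":-126,"y":-34,"z":-47,"rx":0,"ry":-12,"rz":0},{"x":-168,"y":-45,"z":-62,"rx":0,"ry":-17,"rz":0},{"x":-210,"y":-57,"z":-78,"rx":0,"ry":-17,"rz":0},{"x":-250,"y":-68,"z":-93,"rx":0,"ry":-17,"rz":0},{"x":-292,"y":-79,"z":-108,"rx":0,"ry":-17,"rz":0},{"x":-292,"y":-79,"z":-108,"rx":0,"ry":-17,"rz":0},{"x":-292,"y":-79,"z":-108,"rx":0,"ry":-17,"rz":0}]}}

```text
time: 24.8
tool_pos: [0.3788, -0.3187, 0.2557]
tool_rot: [-3.14, -0.002, 1.332]
contact_force: [0.6, 0.6, 0.4]
opening: 0.0004
grip_force: 0.0
```

```bash
cat > e.py <<'E'
from h import *
ps=[shot('top'),shot('scene')]; print(observe()['time'])
x0=[*world(.081,-.003),.0438,A[2],np.radians(15)]
fit5(ps,x0)
for p in ps: fit5([p],x0)
v,f,n=fit(ps,'remote',(.165,.092,.026),x0[:2]+[x0[3]],lambda v:(v[0],v[1],.0438,v[2],np.radians(15)),[.01,.01,.05])
print('seated model',(incradle(v[:2],A)*1000).round(1),np.degrees(v[2]-A[2]).round(2),round(f,3))
for dz,pt in((.0438,15),(.0470,17)):
    for p in ps:
        v,f,n=fit([p],'remote',(.165,.092,.026),x0[:2]+[x0[3]],lambda v:(v[0],v[1],dz,v[2],np.radians(pt)),[.01,.01,.05]); print(pt,(incradle(v[:2],A)*1000).round(1),np.degrees(v[2]-A[2]).round(2),round(f,3))
for p in ps:
    for q in('remote','shoe','deck','slim_remote','dish','cradle'): print(q,[(np.r_[incradle(d['point'][:2],A),d['point'][2]]*1000).round(0).tolist() for d in mark_of(p,q)])
t=ps[0]; cv2.imwrite('pics/e.png',np.hstack([cv2.resize(t['pixels'][170:250,240:340],(400,320),interpolation=2),cv2.resize(ps[1]['pixels'][170:270,170:295],(400,320),interpolation=2)]))
E
python3 e.py
```

```text
24.9
remote cradle frame [81.4 -3.5] z 44.9 dyaw 0.3 pitch 17.3 err 0.052 2
remote cradle frame [82.  -2.7] z 41.6 dyaw 1.06 pitch 17.9 err 0.032 1
remote cradle frame [80.3 -3.3] z 44.5 dyaw 0.73 pitch 14.7 err 0.063 1
seated model [81.1 -3.7] 0.5 0.054
15 [82.3 -3. ] 0.43 0.038
15 [80.2 -4.8] 0.22 0.058
17 [81.8 -4. ] 0.59 0.038
17 [81.3 -3.7] -0.94 0.064
remote [[79.0, -7.0, 43.0]]
shoe [[-234.0, -120.0, 74.0], [211.0, -194.0, 17.0], [160.0, 1.0, 28.0], [115.0, 211.0, 19.0]]
deck [[61.0, 223.0, 30.0], [157.0, -182.0, 34.0]]
slim_remote [[-218.0, 102.0, 73.0]]
dish [[-235.0, -121.0, 75.0]]
cradle [[9.0, 234.0, 2.0], [-1.0, -3.0, -2.0], [112.0, -166.0, 4.0]]
remote [[78.0, -3.0, 41.0]]
shoe [[162.0, -2.0, 24.0], [115.0, 204.0, 15.0], [214.0, -196.0, 17.0]]
deck [[162.0, -181.0, 28.0], [64.0, 222.0, 31.0]]
slim_remote [[-219.0, 100.0, 74.0]]
dish [[-239.0, -117.0, 74.0]]
cradle [[107.0, -163.0, -3.0], [7.0, 236.0, -1.0]]
```

View pics/e.png

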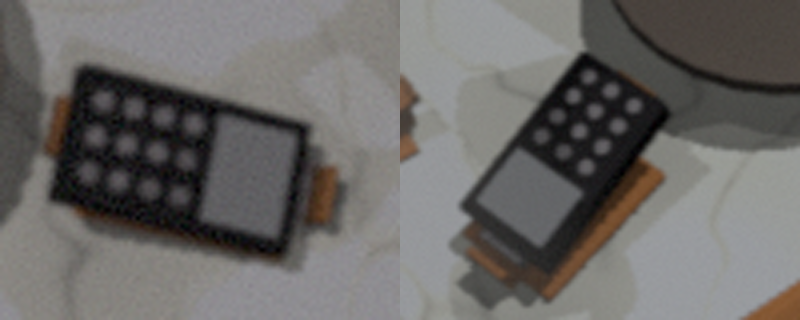

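The close view shows the remote lying along the rail. The ridge strip is visible behind it at left (57,126) and the toe end in front at (320,195). I'll check its centring against the ridge and the rail end from these pixels.

```bash
python3 - <<'E'
from h import *
p=shot('top')
uv=lambda a:np.array(a)/4.+[240,170]-.4
def L(a,z): return (np.array([incradle(q[:2],A) for q in unproj(p,uv(a),z)])*1000).round(1).tolist()
print('ridge outer',L([(64,96),(46,154)],.0715)); print('rear top edge',L([(80,67),(53,200)],.092),L([(80,67),(53,200)],.098))
print('rail end',L([(337,168),(325,228)],.020)); print('nose top edge',L([(309,125),(284,255)],.047))
w=world(.012,-.003); t=np.array([*w,.30]); rel([(t,Rt(A[2]+np.pi))]); 
E
```

```text
ridge outer [[0.4, 19.7], [-2.9, -20.0]]
rear top edge [[6.6, 36.9], [8.0, -50.1]] [[6.6, 35.8], [8.0, -50.6]]
rail end [[193.4, 20.2], [192.7, -21.9]]
nose top edge [[164.6, 40.3], [164.3, -48.4]]
xyz mm [333.4  76.7 -43.2] rot deg [0.01 0.01 0.01]
```

```bash
python3 - <<'E'
from h import *
Rg=Rt(A[2]+np.pi/2)
w=world(.030,-.004); print(w); P=np.array([*w,.2]); rel([(P,Rg)])
print('from P'); 
for c in((.030,-.004,.1585),(.075,-.080,.2),(.075,-.080,.1155),(.075,-.056,.1155)): rel([((*world(*c[:2]),c[2]),Rg)],P,Rg)
E
```

```text
[ 0.52706244 -0.02972002]
xyz mm [315.4  75.7  56.8] rot deg [ 1.000e-02 -0.000e+00  9.001e+01]
from P
xyz mm [ 0.  -0.  41.5] rot deg [0. 0. 0.]
xyz mm [-76.  45.   0.] rot deg [0. 0. 0.]
xyz mm [-76.   45.   84.5] rot deg [0. 0. 0.]
xyz mm [-52.   45.   84.5] rot deg [0. 0. 0.]
```

{"api": "arm_command", "payload": {"series": [{"x":40,"y":10,"z":0,"rx":0,"ry":0,"rz":8},{"x":80,"y":20,"z":0,"rx":0,"ry":0,"rz":16},{"x":120,"y":30,"z":0,"rx":0,"ry":0,"rz":24},{"x":160,"y":40,"z":0,"rx":0,"ry":0,"rz":32},{"x":200,"y":50,"z":0,"rx":0,"ry":0,"rz":40},{"x":240,"y":60,"z":0,"rx":0,"ry":0,"rz":48},{"x":280,"y":68,"z":0,"rx":0,"ry":0,"rz":56},{"x":315,"y":76,"z":0,"rx":0,"ry":0,"rz":64},{"x":315,"y":76,"z":0,"rx":0,"ry":0,"rz":72},{"x":315,"y":76,"z":20,"rx":0,"ry":0,"rz":80},{"x":315,"y":76,"z":40,"rx":0,"ry":0,"rz":88},{"x":315,"y":76,"z":57,"rx":0,"ry":0,"rz":90},{"x":315,"y":76,"z":57,"rx":0,"ry":0,"rz":90}]}}

```text
time: 27.35
tool_pos: [0.5261, -0.0299, 0.1977]
tool_rot: [3.141, 0.005, -0.237]
contact_force: [-0.1, 0.5, 0.1]
opening: 0.0005
grip_force: 0.0
```

```bash
python3 st.py
```

```text
27.35 TCP cradle [30.4 -4.9] 197.7 [ 3.1413  0.0047 -0.2371] dyaw -89.99 [-0.1  0.5  0.1] 0.0005 [-0.2   0.44  1.65 -0.    1.05  1.61]
```

{"api": "arm_command", "payload": {"series": [{"x":0,"y":0,"z":20,"rx":0,"ry":0,"rz":0},{"x":0,"y":0,"z":32,"rx":0,"ry":0,"rz":0},{"x":0,"y":0,"z":36,"rx":0,"ry":0,"rz":0},{"x":0,"y":0,"z":38,"rx":0,"ry":0,"rz":0},{"x":0,"y":0,"z":39,"rx":0,"ry":0,"rz":0},{"x":0,"y":0,"z":39,"rx":0,"ry":0,"rz":0}]}}

```text
time: 27.95
tool_pos: [0.5275, -0.0302, 0.1613]
tool_rot: [3.142, -0.001, -0.237]
contact_force: [-0.7, -0.5, 0.0]
opening: 0.0002
grip_force: 0.0
```

{"api": "arm_command", "payload": {"series": [{"x":0,"y":0,"z":1,"rx":0,"ry":0,"rz":0},{"x":0,"y":0,"z":2,"rx":0,"ry":0,"rz":0},{"x":0,"y":0,"z":2,"rx":0,"ry":0,"rz":0}]}}

```text
time: 28.25
tool_pos: [0.5272, -0.0302, 0.1588]
tool_rot: [3.141, -0.0, -0.237]
contact_force: [0.1, 0.5, 0.3]
opening: 0.0004
grip_force: 0.0
```

{"api": "arm_command", "payload": {"series": [{"x":0,"y":0,"z":1,"rx":0,"ry":0,"rz":0},{"x":0,"y":0,"z":2,"rx":0,"ry":0,"rz":0},{"x":0,"y":0,"z":2,"rx":0,"ry":0,"rz":0}]}}

```text
time: 28.55
tool_pos: [0.5272, -0.0302, 0.1566]
tool_rot: [3.142, 0.0, -0.237]
contact_force: [-0.3, 0.5, -0.2]
opening: 0.0004
grip_force: 0.0
```

The tips reached z = 0.091 m without touching, and an unseated rear would have been at about 0.097 m, so the rear has dropped in. Next I'll nudge the remote sideways to centre it.

{"api": "arm_command", "payload": {"series": [{"x":0,"y":0,"z":-20,"rx":0,"ry":0,"rz":0},{"x":-38,"y":22,"z":-20,"rx":0,"ry":0,"rz":0},{"x":-78,"y":45,"z":-20,"rx":0,"ry":0,"rz":0},{"x":-78,"y":45,"z":0,"rx":0,"ry":0,"rz":0},{"x":-78,"y":45,"z":30,"rx":0,"ry":0,"rz":0},{"x":-78,"y":45,"z":41,"rx":0,"ry":0,"rz":0},{"x":-72,"y":45,"z":41,"rx":0,"ry":0,"rz":0},{"x":-66,"y":45,"z":41,"rx":0,"ry":0,"rz":0},{"x":-62,"y":45,"z":41,"rx":0,"ry":0,"rz":0},{"x":-60,"y":45,"z":41,"rx":0,"ry":0,"rz":0},{"x":-60,"y":45,"z":41,"rx":0,"ry":0,"rz":0}]}}

```text
time: 29.65
tool_pos: [0.459, -0.06, 0.1163]
tool_rot: [3.141, -0.001, -0.237]
contact_force: [-0.3, -0.3, -0.5]
opening: 0.0006
grip_force: 0.0
```

{"api": "arm_command", "payload": {"series": [{"x":1,"y":0,"z":0,"rx":0,"ry":0,"rz":0},{"x":2,"y":0,"z":0,"rx":0,"ry":0,"rz":0},{"x":3,"y":0,"z":0,"rx":0,"ry":0,"rz":0},{"x":4,"y":0,"z":0,"rx":0,"ry":0,"rz":0},{"x":4,"y":0,"z":0,"rx":0,"ry":0,"rz":0}]}}

```text
time: 30.15
tool_pos: [0.4615, -0.0605, 0.1156]
tool_rot: [-3.141, 0.002, -0.237]
contact_force: [-3.4, 2.0, 2.3]
opening: 0.0005
grip_force: 2.1
```

```bash
python3 st.py
```

```text
30.15 TCP cradle [ 75.3 -60.5] 115.6 [-3.1414e+00  1.9000e-03 -2.3710e-01] dyaw -89.99 [-3.4  2.   2.3] 0.0005 [-0.3   0.47  1.9   0.    0.77  1.51]
```

{"api": "arm_command", "payload": {"series": [{"x":0.5,"y":0,"z":0,"rx":0,"ry":0,"rz":0},{"x":1,"y":0,"z":0,"rx":0,"ry":0,"rz":0},{"x":1.5,"y":0,"z":0,"rx":0,"ry":0,"rz":0},{"x":2,"y":0,"z":0,"rx":0,"ry":0,"rz":0},{"x":2,"y":0,"z":0,"rx":0,"ry":0,"rz":0}]}}

```text
time: 30.65
tool_pos: [0.4633, -0.0608, 0.1156]
tool_rot: [-3.141, 0.002, -0.237]
contact_force: [-4.7, 2.3, 3.1]
opening: 0.0008
grip_force: 2.7
```

{"api": "arm_command", "payload": {"series": [{"x":0.5,"y":0,"z":0,"rx":0,"ry":0,"rz":0},{"x":1,"y":0,"z":0,"rx":0,"ry":0,"rz":0},{"x":1.5,"y":0,"z":0,"rx":0,"ry":0,"rz":0},{"x":2,"y":0,"z":0,"rx":0,"ry":0,"rz":0},{"x":2,"y":0,"z":0,"rx":0,"ry":0,"rz":0}]}}

```text
time: 31.15
tool_pos: [0.4653, -0.0613, 0.1156]
tool_rot: [-3.141, 0.002, -0.237]
contact_force: [-4.3, 3.2, 3.5]
opening: 0.0005
grip_force: 2.7
```

```bash
python3 st.py
```

```text
31.15 TCP cradle [ 75.2 -56.6] 115.6 [-3.1413e+00  2.3000e-03 -2.3700e-01] dyaw -89.99 [-4.3  3.2  3.5] 0.0005 [-0.29  0.48  1.89  0.    0.77  1.51]
```

{"api": "arm_command", "payload": {"series": [{"x":-8,"y":0,"z":0,"rx":0,"ry":0,"rz":0},{"x":-20,"y":0,"z":0,"rx":0,"ry":0,"rz":0},{"x":-20,"y":0,"z":-45,"rx":0,"ry":0,"rz":0},{"x":-20,"y":0,"z":-90,"rx":0,"ry":0,"rz":0},{"x":-20,"y":10,"z":-135,"rx":0,"ry":0,"rz":0},{"x":-20,"y":60,"z":-140,"rx":0,"ry":0,"rz":0},{"x":-20,"y":110,"z":-140,"rx":0,"ry":0,"rz":0},{"x":-20,"y":160,"z":-140,"rx":0,"ry":0,"rz":0},{"x":-20,"y":210,"z":-140,"rx":0,"ry":0,"rz":0},{"x":-20,"y":260,"z":-140,"rx":0,"ry":0,"rz":0},{"x":-20,"y":260,"z":-140,"rx":0,"ry":0,"rz":0},{"x":-20,"y":260,"z":-140,"rx":0,"ry":0,"rz":0}]}}

```text
time: 32.35
tool_pos: [0.3851, -0.3107, 0.2556]
tool_rot: [3.141, -0.0, -0.24]
contact_force: [0.0, 0.2, -0.3]
opening: 0.0001
grip_force: 0.0
```

```bash
sed -i 's#pics/e.png#pics/e2.png#' e.py; python3 e.py
```

```text
32.45
remote cradle frame [80.9  0.6] z 43.9 dyaw -0.06 pitch 16.4 err 0.049 2
remote cradle frame [82.4  1.5] z 39.2 dyaw 0.36 pitch 18.5 err 0.026 1
remote cradle frame [80.9  0.5] z 45.6 dyaw -0.69 pitch 15.2 err 0.054 1
seated model [81.2  1. ] -0.27 0.049
15 [82.5  0.8] -0.34 0.036
15 [80.4 -1.5] -0.28 0.057
17 [81.7  0.4] 0.8 0.036
17 [80.9  0.7] -1.25 0.058
remote [[79.0, -0.0, 47.0]]
shoe [[113.0, 210.0, 21.0], [214.0, -195.0, 17.0], [160.0, -2.0, 22.0]]
deck [[63.0, 222.0, 30.0], [162.0, -183.0, 35.0]]
slim_remote [[-215.0, 101.0, 74.0], [-234.0, -120.0, 74.0]]
dish [[-234.0, -121.0, 73.0]]
cradle [[8.0, 237.0, -0.0], [112.0, -162.0, 4.0], [-3.0, -2.0, 1.0]]
remote [[79.0, 1.0, 40.0]]
shoe [[213.0, -195.0, 16.0], [113.0, 205.0, 18.0], [161.0, -3.0, 26.0]]
deck [[161.0, -183.0, 29.0], [63.0, 224.0, 30.0]]
slim_remote [[-218.0, 103.0, 75.0]]
dish [[-237.0, -115.0, 76.0]]
cradle [[5.0, 1.0, -2.0], [8.0, 237.0, -0.0], [109.0, -164.0, -5.0]]
```

View pics/e2.png

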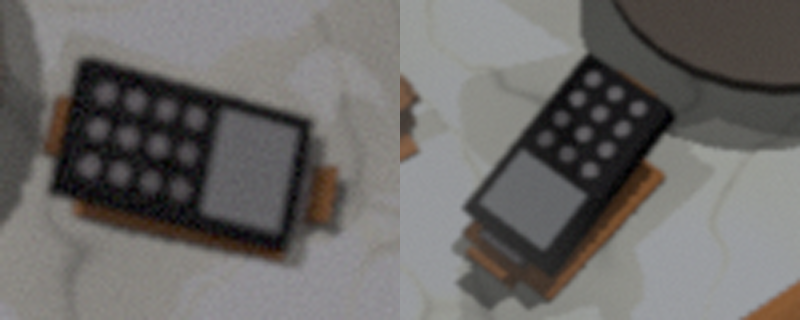

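The remote now sits central (y about +1 mm) and straight (within about 0.5°). The ridge strip is clear behind its rear at (57,126). The dish and slim remote haven't moved and the hand is clear.

```bash
python3 -c "
from cell import *
print(hand_in())"
```

```text
the job is handed in; nothing more can be done
None
```

The black remote is seated on the big cradle's rail behind the heel ridge, about 1 mm off centre and straight to within about 0.5°. The toe was pressed about 8 mm, short of its stop. The slim remote and dish are still upright on the turntable, the carafe and ring box were not touched, the hand is clear, and the job was handed in at about 33 s (`hand_in()` gave no verdict).

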